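# Press the lens pins of a tail lamp home in order

## Robot

A 6-joint arm with a two-finger parallel gripper is mounted at the origin on the work surface. World frame = base frame: x ahead of the robot, y to its left, z up, the work surface at z = 0. Lengths are in m, angles in rad, forces in N, time in s.
With the tool pointing down it reaches from about 0.275 to 1 m from the base axis. Payload 8.4 kg.
Tool frame: the origin (TCP) lies on the centre line of the jaws, within the pads' length; the fingertips stand 17 mm ahead of it and the grasp point (between the pads) lies 2 mm behind it (bot.tcp_to_tips is the z of the fingertips in the tool frame, in m); z points along the fingers, y is the line along which they close (so a half turn about z gives the same grasp; the last joint's range is limited). The gripper opens to 85 mm and grips with 20 to 120 N. Pads are 22 mm wide; open, the fingers measure 114 mm over their backs; the gripper's body (76 mm by 85 mm) begins 54 mm behind the grasp point. The pads swing forward as they close: fully open they stand 13 mm farther back than shut.
Start: joints at [-1.313, 0.353, 1.633, -0, 1.155, -0.002], TCP at [0.161, -0.604, 0.214] pointing down, gripper open.
Joint ranges: [-2.63, 2.63], [-0.92, 2.1], [0.06, 2.66], [-1.3, 4.44], [0, 2.69], [-3.02, 3.02]. Speed limits (rad/s): [2.22, 2.22, 2.79, 3.14, 3.14, 3.14].

## Interface

Orientations are given as a unit quaternion [x, y, z, w].
In Python, from workcell import bot, hand, kinematics, get_obs, vision, hand_in gives the robot as it stands. The module is installed in compiled form; this text tells all that it offers. Calls block until the motion is done:
- bot.reach(position, orientation): joint-space move of the TCP to a pose.
- bot.servo_line(position, ori=None, velocity=0.15): straight line of the TCP; ori=None keeps the orientation; velocity is the mean speed in m/s.
- bot.goto_joints(angles): joint-space move.
- hand.move_gripper(opening, strength=None): finger opening in m; strength is the grip in N (None keeps the last); returns when the fingers have stopped.
- bot.dwell(seconds).
- kinematics.solve_ik(position, orientation): joint angles nearest the present ones, or None.
- get_obs(): the state.
- vision.read_camera(name): name is "side" or "top"; returns a dict with "frame" (480x640x3 uint8, red, green, blue), "intrinsics" (3x3 intrinsics, pixels), "view" (4x4, takes a point from world to camera coordinates). Camera axes: x right, y down, z forward; pixel columns grow to the right and rows downward; lengths in m; the calibration is good to about 2 mm. A picture is of the moment at which its call begins. There is no depth.
A pose or a line that the arm cannot do raises bot.IKError and nothing moves.
- hand_in(): hands the job in; it is judged then, once.
The state is a dict: "time_s": time; "joint_pos": joint angles; "joint_vel": joint speeds; "joint_efforts": joint torques, N m; "position": TCP position; "orientation": TCP orientation; "wrist_force": force on the tool from outside, world axes, zero at the start; "ft_torque": the same for the moment, N m; "gripper_width": finger opening in m; "grip_force": force on a finger pad.
Only numpy, scipy, OpenCV 4.12 (cv2) and the standard library are available. Lean on these libraries where they do the work, as an engineer would, in place of code of your own. Each camera call takes 0.05 s, during which the arm holds its last target. There are 200 camera calls.

## Task

Fasten the lens of the tail lamp on the bench by pressing its three white push pins home with a fingertip, lightly and one after another: first the middle pin, then the one beside the amber end of the lens, and last the one beside the clear end. Do not pick up, tip or shove the lamp, keep the rest of the arm and hand off it, leave the things lying around it where they are, and finish with the hand clear of everything.

Things in the scene. Friction and masses are not known exactly. Their poses are not given: they have to be found in the camera images.
- lamp: car tail lamp lying loose at any heading, lens up, on cardboard 4 mm thick; black, 310 x 120 mm, 0.9 kg. Origin: centre of underside; x along it to the amber end, y to the black flange with the row of pins, z up. Lens (amber at +x, red mid, clear whitish at -x) y -55 to +15 mm, top z = 50 mm; flange top z = 44; pin bosses 32 mm across, top z = 50
- pin_middle_top (a point): centre of the flat top of the white push pin in the middle of the row, beside the red section; head 26 mm across, 10 mm thick; the point goes down with it. In the lamp's frame x = 0 mm, y = +37 mm, z = 69 mm with the pin fully out, 60 mm fully home. The head's cap is a soft cushion: it gives 1 mm per 3 N (at most 4 mm) and recovers
- pin_middle (a joint): how far that pin has been pushed down: 0 fully out, 0.009 m fully home (head on its boss). It starts at 0 to 2 mm. It slides against about 3 N of friction, stays where it is left, does not spring back, and ends on a hard stop
- pin_amber_top (a point): centre of the flat top of the white push pin at the amber end of the row; head 26 mm across, 10 mm thick; the point goes down with it. In the lamp's frame x = +105 mm, y = +37 mm, z = 69 mm with the pin fully out, 60 mm fully home. The head's cap is a soft cushion: it gives 1 mm per 3 N (at most 4 mm) and recovers
- pin_amber (a joint): how far that pin has been pushed down: 0 fully out, 0.009 m fully home (head on its boss). It starts at 0 to 2 mm. It slides against about 3 N of friction, stays where it is left, does not spring back, and ends on a hard stop
- pin_clear_top (a point): centre of the flat top of the white push pin at the clear end of the row; head 26 mm across, 10 mm thick; the point goes down with it. In the lamp's frame x = -105 mm, y = +37 mm, z = 69 mm with the pin fully out, 60 mm fully home. The head's cap is a soft cushion: it gives 1 mm per 3 N (at most 4 mm) and recovers
- pin_clear (a joint): how far that pin has been pushed down: 0 fully out, 0.009 m fully home (head on its boss). It starts at 0 to 2 mm. It slides against about 3 N of friction, stays where it is left, does not spring back, and ends on a hard stop
- bulb_box: bystander, leave alone: small black and red box, 55 x 40 x 45 mm high; origin at the centre of its underside
- bearing: bystander, leave alone: steel ring lying flat, 62 mm across, 20 mm high; origin at the centre of its underside
- screwdriver: bystander, leave alone: screwdriver with an orange handle, about 190 mm long, lying along its x axis; origin under its middle
- grease_tin: bystander, leave alone: tin with a yellow label, 60 mm across, 55 mm high; origin at the centre of its underside

How it is judged:
On the way, in this order (a step that is already met when the one before it is completed fails the run):
1. the middle pin is pressed home (within 2 mm) (value of joint pin_middle above 0.007 m), for 0.1 s.
2. the amber-end pin is pressed home (within 2 mm) (value of joint pin_amber above 0.007 m), for 0.1 s.
3. the clear-end pin is pressed home (within 2 mm) (value of joint pin_clear above 0.007 m), for 0.1 s.
At the end, for the whole second after the job is handed in: all three pins are within 2 mm of fully home, the lamp lies flat and at rest within 20 mm of where it started, and each bystander is within 20 mm of where it started (value of joint each of pin_amber, pin_middle, pin_clear above 0.007 m and distance of each of lamp, bulb_box, bearing, screwdriver, grease_tin from where it was at the start of the episode below 0.02 m and angle between lamp's own z axis and vertical below 0.06 rad and linear speed of lamp below 0.01 m/s); the robot touches nothing.
It fails at once if a pin is pushed in out of turn: the amber-end one (more than 4 mm) before the middle one is home, or the clear-end one before the amber-end one is home ((value of joint pin_amber above 0.004 m and value of joint pin_middle below 0.006 m) or (value of joint pin_clear above 0.004 m and value of joint pin_amber below 0.006 m)).
It fails at once if the lamp is pressed with more than 25 N (contact force between the fingers and lamp above 25 N).
It fails at once if the arm or the gripper's body (anything but the fingers) touches the lamp (contact force between the arm and lamp above 1 N).
It fails at once if the lamp is lifted (origin more than 10 mm above the cardboard sheet), tipped by more than 0.15 rad or shoved more than 20 mm (height (world z) of lamp above 0.014 m or angle between lamp's own z axis and vertical above 0.15 rad or distance of lamp from where it was at the start of the episode above 0.02 m).
It fails at once if a bystander is moved or lifted by more than 20 mm (distance of any of bulb_box, bearing, screwdriver, grease_tin from where it was at the start of the episode above 0.02 m).
It also fails if it takes over 51 s, if anything falls off the work surface, if the arm or the gripper's body presses on something with over 40 N, if the wrist force passes 120 N, or if a joint passes its speed limit or range.

## Working session

There is one attempt and no reset: what is moved stays moved. The work goes in short steps, each a Python script; the robot and the scene stay as the last script left them, time stands still between calls to the robot, and variables do not carry over. Pictures are saved under pics/ and viewed, at most 10 in all, crops included, and the job is handed in when it is done.

```bash
mkdir -p pics
python3 - <<'E'
from workcell import *
import cv2
from workcell import vision,get_obs
for n in("top","side"):
    c=vision.read_camera(n); cv2.imwrite(f"pics/{n}0.png",c["frame"][:,:,::-1]); print(n,c["intrinsics"].tolist(),c["view"].round(4).tolist())
o=get_obs();print(o["time_s"],o["orientation"],o["wrist_force"],o["gripper_width"])
E
```

```text
top [[494.1456643955031, 0.0, 312.53180755912615], [0.0, 494.1456643955031, 240.0403985557808], [0.0, 0.0, 1.0]] [[-0.0109, -0.9999, -0.0108, 0.0682], [-0.9908, 0.0123, -0.1348, 0.5843], [0.1349, 0.0092, -0.9908, 0.6885], [0.0, 0.0, 0.0, 1.0]]
side [[547.0611883009528, 0.0, 317.3536095074439], [0.0, 547.0611883009528, 238.55590800976813], [0.0, 0.0, 1.0]] [[0.9747, -0.2233, 0.0118, -0.5376], [-0.1118, -0.5323, -0.8391, 0.1686], [0.1937, 0.8166, -0.5438, 0.8956], [0.0, 0.0, 0.0, 1.0]]
0.1 [ 9.91572767e-01  1.29549628e-01 -6.79252756e-05 -5.80495789e-04] [-0.52918583  0.9588855   0.49010836] 0.08521787050855396
```

View pics/top0.png

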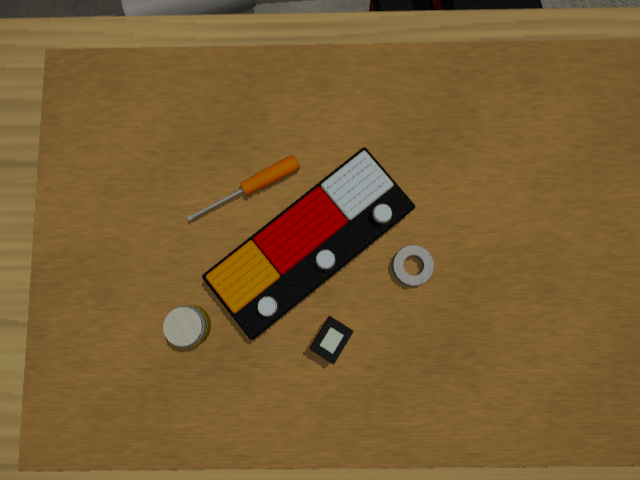

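View pics/side0.png

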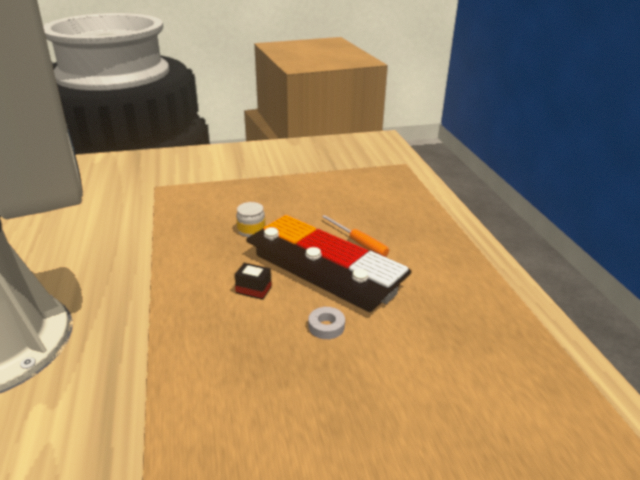

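The top view shows the pins at about (267,306) amber, (325,259) middle and (382,213) clear. The arm is out of view in both pictures. The side view agrees, and everything lies lower than the pin tops.

```bash
cat > h.py <<'E'
import numpy as np,cv2
from workcell import bot,hand,kinematics,get_obs,vision,hand_in
Q=np.array([0.9916,0.1295,0,0]);Q/=np.linalg.norm(Q)
def ray(c,u,v,z):
    R,t=c["view"][:3,:3],c["view"][:3,3]
    o=-R.T@t; d=R.T@np.linalg.solve(c["intrinsics"],[u,v,1.]); return o+d*(z-o[2])/d[2]
def pins():
    c=vision.read_camera("top"); hsv=cv2.cvtColor(c["frame"],cv2.COLOR_RGB2HSV)
    m=cv2.inRange(hsv,(0,0,150),(180,60,255)); out={}
    for n,(u,v) in dict(middle=(325,259),amber=(267,306),clear=(382,213)).items():
        w=np.zeros_like(m); cv2.circle(w,(u,v),15,255,-1)
        if n=="clear": cv2.circle(w,(u,v),11,255,-1)
        k,l,s,ce=cv2.connectedComponentsWithStats(m&w); i=1+np.argmax(s[1:,4])
        out[n]=(ray(c,*ce[i],0.071),ce[i],s[i,4])
    return out
def press(n,p,zbase=0.064,fmax=9.0):
    T=bot.tcp_to_tips
    bot.reach([p[0],p[1],0.105+T],Q)
    bot.servo_line([p[0],p[1],0.080+T],velocity=0.06); bot.dwell(0.2)
    f0=get_obs()["wrist_force"][2]; z=0.080; log=[]
    while z>zbase-0.0035:
        z-=0.001; bot.servo_line([p[0],p[1],z+T],velocity=0.015)
        o=get_obs(); f=o["wrist_force"][2]-f0; tz=o["position"][2]-T
        log.append((round(z*1e3,1),round(tz*1e3,1),round(f,1)))
        if abs(f)>fmax: break
    bot.dwell(0.3); o=get_obs(); print(n,log,"final",o["position"][2]-T,o["wrist_force"]-[0,0,f0])
    bot.servo_line([p[0],p[1],0.105+T],velocity=0.08); print("t",get_obs()["time_s"])
E
python3 - <<'E'
from h import *
P=pins()
for n,(p,c,a) in P.items(): print(n,p.round(4),c.round(1),a,np.hypot(p[0],p[1]))
print([np.linalg.norm(P[a][0]-P["middle"][0]) for a in("amber","clear")], bot.tcp_to_tips)
c=vision.read_camera("side")
for n,(p,_,_) in P.items():
    x=c["view"]@np.r_[p,1]; x=c["intrinsics"]@x[:3]; print(n,(x[:2]/x[2]).round(1))
np.save("p.npy",[P[n][0] for n in("middle","amber","clear")])
E
```

```text
middle [0.5545 0.0439 0.071 ] [325.  258.5] 216 0.5562577388221875
amber [0.4896 0.1265 0.071 ] [266.2 305.8] 224 0.5056834402298709
clear [ 0.6197 -0.0385  0.071 ] [382.4 212.1] 198 0.6208621910988243
[np.float64(0.1049993884851003), np.float64(0.10507218421203804)] 0.017
middle [314.  251.5]
amber [271.8 231.8]
clear [361.2 273.4]
```

Run:
```python
from h import *
p=np.load("p.npy")
hand.move_gripper(0.0,20)
bot.reach([p[0][0],p[0][1],0.16],Q)
c=vision.read_camera("side"); cv2.imwrite("pics/side1.png",c["frame"][150:330,180:440,::-1].repeat(3,0).repeat(3,1)[:,:])
print(get_obs()["time_s"],get_obs()["gripper_width"])
press("middle",p[0])
```

```text
3.7 -0.00021148072635352176
middle [(79.0, np.float64(79.0), np.float64(0.2)), (78.0, np.float64(77.9), np.float64(-0.5)), (77.0, np.float64(76.9), np.float64(-0.7)), (76.0, np.float64(75.9), np.float64(0.7)), (75.0, np.float64(74.9), np.float64(0.1)), (74.0, np.float64(73.9), np.float64(0.7)), (73.0, np.float64(73.0), np.float64(0.4)), (72.0, np.float64(71.9), np.float64(0.7)), (71.0, np.float64(70.9), np.float64(0.7)), (70.0, np.float64(69.9), np.float64(1.0)), (69.0, np.float64(68.9), np.float64(0.3)), (68.0, np.float64(67.9), np.float64(-0.0)), (67.0, np.float64(66.9), np.float64(0.5)), (66.0, np.float64(65.9), np.float64(-0.5)), (65.0, np.float64(64.9), np.float64(-0.5)), (64.0, np.float64(63.9), np.float64(-0.0)), (63.0, np.float64(62.9), np.float64(1.0)), (62.0, np.float64(61.9), np.float64(0.5)), (61.0, np.float64(60.9), np.float64(0.4)), (60.0, np.float64(59.9), np.float64(0.1))] final 0.060028501173440926 [ 0.82708518 -0.01601838  0.32072077]
t 10.7583
```

View pics/side1.png

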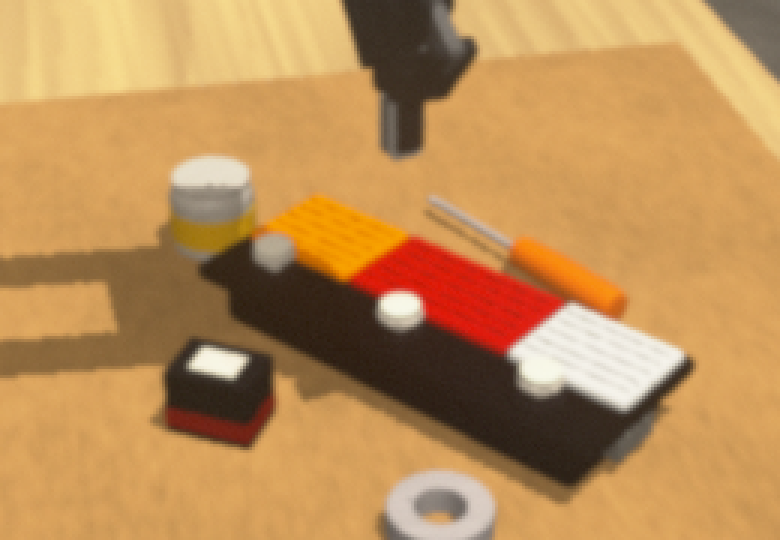

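The picture has the closed finger straight above the middle pin, with its tip at about (313,202) in the full frame. The press met no force at a tip height of 60 mm, so I'll check where the tip really is, up close.

Run:
```python
from h import *
p=np.load("p.npy")[0]
def proj(c,q):
    x=c["intrinsics"]@(c["view"]@np.r_[q,1])[:3]; return (x[:2]/x[2]).round(1)
c=vision.read_camera("side")
for z in(.143,.064,.073): print(z,proj(c,[p[0],p[1],z]))
bot.servo_line([p[0],p[1],0.062+.017],velocity=0.08)
o=get_obs();print(o["position"],o["orientation"],o["wrist_force"],o["time_s"])
c=vision.read_camera("side"); cv2.imwrite("pics/side2.png",cv2.resize(c["frame"][200:300,250:390,::-1],None,fx=5.5,fy=5.5,interpolation=cv2.INTER_CUBIC))
c=vision.read_camera("top"); cv2.imwrite("pics/top2.png",cv2.resize(c["frame"][180:330,230:430,::-1],None,fx=4,fy=4,interpolation=cv2.INTER_CUBIC))
```

```text
0.143 [314.4 217.6]
0.064 [314.  254.6]
0.073 [314.  250.6]
[0.55460512 0.04393608 0.07891417] [ 9.91575725e-01  1.29528256e-01 -1.10334811e-04  4.30331617e-06] [-0.63455621 -0.31058198 -0.59973594] 11.4917
```

View pics/side2.png

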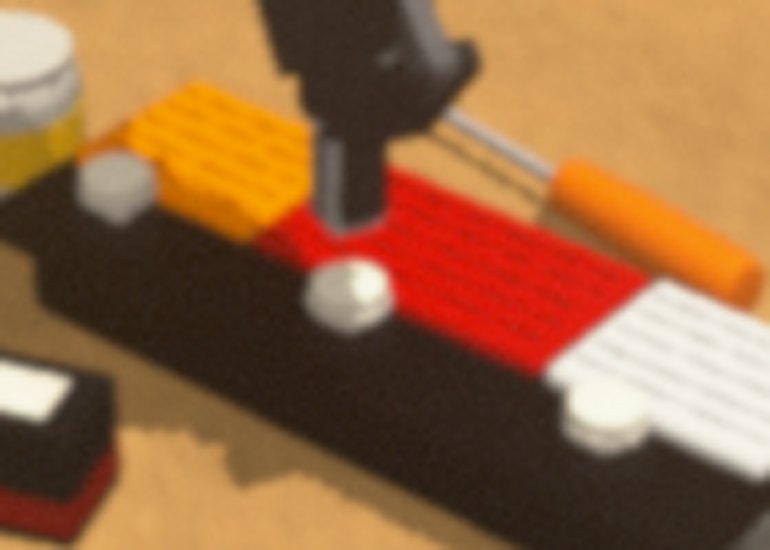

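View pics/top2.png

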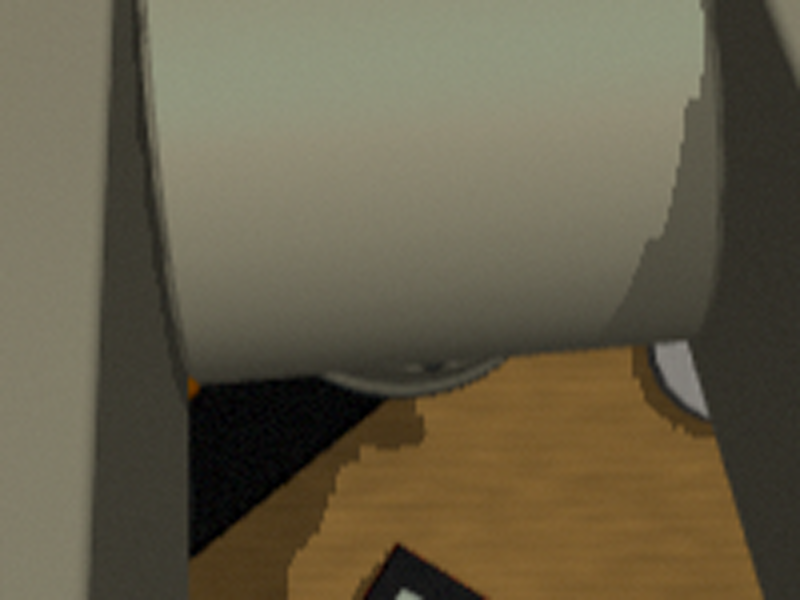

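The side view has the finger centred over the pin at u≈314, as predicted. Its tip is at v≈242 where about 256 was predicted, which puts the real tip roughly 30 mm higher than the model says. The top view is blocked by the wrist. I'll descend slowly and let the contact force decide.

Run:
```python
from h import *
p=np.load("p.npy")[0]; T=.017
bot.dwell(0.2); f0=get_obs()["wrist_force"][2]; z=.062; log=[]
while z>.030:
    z-=.0005 if .050<z<.0575 else .001
    bot.servo_line([p[0],p[1],z+T],velocity=0.03)
    f=get_obs()["wrist_force"][2]-f0; log.append((round(z*1e3,1),round(f,1)))
    if abs(f)>3: break
print(log); o=get_obs(); print(o["position"],o["wrist_force"],o["ft_torque"],o["time_s"])
c=vision.read_camera("side"); cv2.imwrite("pics/side3.png",cv2.resize(c["frame"][200:300,250:390,::-1],None,fx=5.5,fy=5.5,interpolation=cv2.INTER_CUBIC))
```

```text
[(61.0, np.float64(0.3)), (60.0, np.float64(-0.2)), (59.0, np.float64(-0.5)), (58.0, np.float64(-0.1)), (57.0, np.float64(0.4)), (56.5, np.float64(-0.1)), (56.0, np.float64(-0.2)), (55.5, np.float64(-0.7)), (55.0, np.float64(-0.5)), (54.5, np.float64(-0.6)), (54.0, np.float64(-0.8)), (53.5, np.float64(-0.2)), (53.0, np.float64(0.0)), (52.5, np.float64(-0.4)), (52.0, np.float64(-0.5)), (51.5, np.float64(-0.4)), (51.0, np.float64(0.2)), (50.5, np.float64(-0.7)), (50.0, np.float64(0.2)), (49.0, np.float64(1.1)), (48.0, np.float64(0.6)), (47.0, np.float64(0.4)), (46.0, np.float64(0.7)), (45.0, np.float64(-0.3)), (44.0, np.float64(0.5)), (43.0, np.float64(-0.5)), (42.0, np.float64(0.2)), (41.0, np.float64(0.7)), (40.0, np.float64(0.3)), (39.0, np.float64(0.5)), (38.0, np.float64(0.4)), (37.0, np.float64(2.0)), (36.0, np.float64(2.6)), (35.0, np.float64(2.5)), (34.0, np.float64(1.9)), (33.0, np.float64(2.3)), (32.0, np.float64(3.1))]
[0.55458254 0.04393356 0.0489605 ] [-0.22155807 -0.01102289  3.23374574] [ 0.01207861 -0.07130549 -0.0047602 ] 21.0417
```

View pics/side3.png

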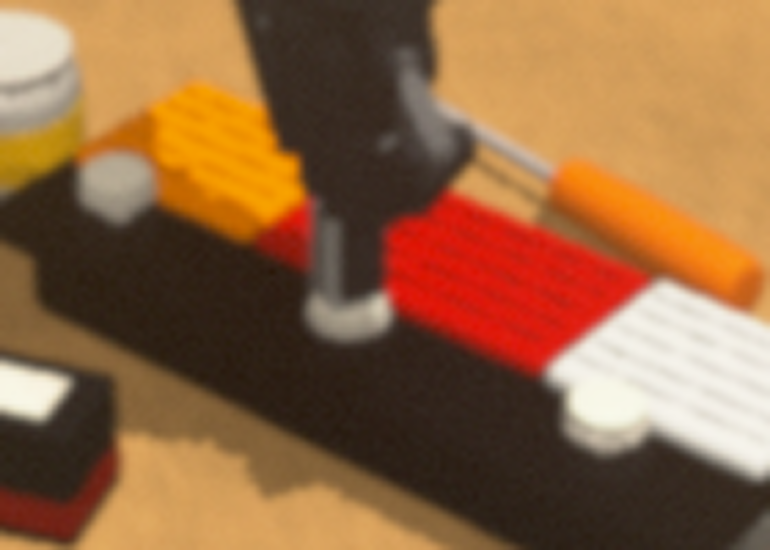

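The fingertip sits squarely on the middle pin, which is sliding at about 2.5 N. The real tip is therefore about 34 mm above the modelled one. I'll press until the force rises to about 8 N.

Run:
```python
from h import *
p=np.load("p.npy")[0]; z=.049; log=[]
while z>.040:
    z-=.001; bot.servo_line([p[0],p[1],z],velocity=0.03)
    f=get_obs()["wrist_force"][2]; log.append((round(z*1e3,1),round(f,1)))
    if f>8: break
bot.dwell(0.2); o=get_obs(); print(log,o["position"],o["wrist_force"],o["time_s"])
bot.servo_line([p[0],p[1],0.075],velocity=0.1); print(get_obs()["time_s"])
```

```text
[(48.0, np.float64(1.7)), (47.0, np.float64(2.1)), (46.0, np.float64(2.8)), (45.0, np.float64(5.4)), (44.0, np.float64(8.1))] [0.5546237  0.04394658 0.04434768] [0.46158946 1.16535483 8.18463693] 22.5417
23.0
```

The force ramped at 3 N/mm from a TCP height of about 46 mm, so the middle pin is home. Next, the amber pin.

```bash
cat >> h.py <<'E'
def press2(p):
    bot.servo_line([p[0],p[1],0.075],velocity=0.1); bot.servo_line([p[0],p[1],0.060],velocity=0.06); bot.dwell(.1)
    f0=get_obs()["wrist_force"][2]; z=.060; log=[]
    while z>.0425:
        z-=.002 if z>.0485 else .001
        bot.servo_line([p[0],p[1],z],velocity=0.03)
        f=get_obs()["wrist_force"][2]-f0; log.append((round(z*1e3,1),round(float(f),1)))
        if f>7.5: break
    bot.dwell(.2); o=get_obs(); print(log,o["position"],o["wrist_force"],o["time_s"])
    bot.servo_line([p[0],p[1],0.075],velocity=0.1); print(get_obs()["time_s"])
E
python3 -c "
from h import *
press2(np.load('p.npy')[1])"
```

```text
[(58.0, 0.4), (56.0, 0.4), (54.0, 2.2), (52.0, 3.2), (50.0, 2.8), (48.0, 3.0), (47.0, 2.0), (46.0, 4.1), (45.0, 6.2), (44.0, 7.8)] [0.48975535 0.12650686 0.0443126 ] [-0.35009726  0.37691598  7.89445305] 27.4
27.8583
```

Same signature here, so the amber pin is home. Next, the clear pin, and then move clear.

```bash
python3 -c "
from h import *
p=np.load('p.npy')[2]
press2(p)
bot.servo_line([p[0],p[1],0.2],velocity=0.15)
bot.reach([0.3,-0.5,0.25],Q)
P=pins()
for n,(q,c,a) in P.items(): print(n,q.round(4),c.round(1))
c=vision.read_camera('top'); cv2.imwrite('pics/top4.png',c['frame'][:,:,::-1])
print(get_obs()['time_s'])"
```

```text
[(58.0, -1.8), (56.0, -0.8), (54.0, -0.4), (52.0, 2.0), (50.0, 1.1), (48.0, 1.3), (47.0, 1.2), (46.0, 1.0), (45.0, 4.7), (44.0, 7.6)] [ 0.61984293 -0.03851318  0.04446093] [ 0.21695408 -0.51720094  7.92141344] 33.3083
33.7667
middle [0.5541 0.044  0.071 ] [325.  258.8]
amber [0.4895 0.1253 0.071 ] [267.  305.9]
clear [ 0.618  -0.0374  0.071 ] [381.7 213.3]
36.875
```

View pics/top4.png

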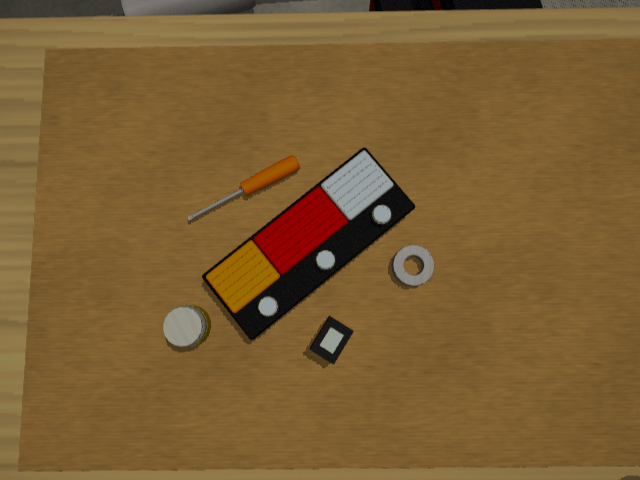

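The lamp and bystanders are where they were, the pins sit lower (for example the clear one at (382,213)), and the arm is out of the way.

```bash
python3 -c "
from h import *
print(hand_in())"
```

```text
the job is handed in; nothing more can be done
None
```

I pressed all three pins to their stops in order (middle, amber, clear) at about 8 N each, the last picture shows the lamp and bystanders unmoved, and I handed the job in at about 37 s with the hand clear; no verdict came back.

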